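# Close the glaze mill jar with its eyed bar

### The job

Close the porcelain glaze mill jar with its loose steel bar. Hold the bar tilted, with the end that has the smaller eye low, and work that eye over the wide head of the T-stud on the jar; then level the bar so that its larger eye drops over the hook on the other side, press it down on the sprung lid and draw it back towards the T-stud until it stops under the hook, so that it stays there holding the lid down when you let go. No two jars are quite the same height and the stud's place in its slot varies, so feel your way and never press with more than 30 N, for the porcelain chips; leave the bowl, the tub and the brush where they are.

Things in the scene. Friction and masses are not known exactly. Their poses are not given: they have to be found in the camera images.
- jar: White porcelain mill jar, 148 mm across, upright; full and heavy, does not shift. Origin: centre of its underside, z up. Its x axis runs from the T-stud (-x, to the robot's right) to the hook (+x). Hand-thrown jars differ in height: ALL heights given for lid, stud and hook are for the mean jar; on this one they are all 0 to 12 mm higher or lower, by one same amount, not measured: feel for it.
- under_stud (a point): Point on the bench under the jar's -x lug (jar x = -78 mm, y = 0; axes as the jar's). Lug top: 144 mm up, jar x = -97 to -57. T-stud on it, at y = 0: round neck 10 mm thick; hammer head 36 mm long (x), 14 wide (y), 6 thick, from 157 to 163 mm up. The neck's axis is anywhere within 4 mm of this point along x, not measured: feel for it.
- under_hook (a point): Point on the bench under the jar's fixed hook (jar x = 78 mm, y = 0; axes as the jar's). Hook: upright 12 mm wide (y), jar x = 75 to 81 mm; its lip points outward, away from the lid, flat to jar x = 90 mm, then a turned-up tip to 95 mm; lip underside 157 mm up (level with the stud head's underside), top 163 mm.
- lid (a joint): How far the jar's lid is pressed down on its rubber gasket, in m: 0 free, 0.0075 bottomed. It springs back: 5 N to start it, 0.9 N more for each mm; bar home: about 0.003. The lid is 106 mm across, its top 146 mm up, with a central boss 28 mm across, its top at 155 mm when free.
- bar_handle (a point): Loose closing bar: flat steel, 206 mm long (x), 38 wide (y), 5 thick, about 0.27 kg, lying flat with a black upright handle on its middle. Point: centre of the handle, 25 mm above the bar's underside; handle 60 mm long (x), 16 thick (y), from 5 to 45 mm above the underside. x runs from small to large eye, z up. When home this point is 8 to 13 mm to the -x side of the jar's axis.
- bar_eye (a point): Middle of the bar's small oblong eye, half-way through its thickness, 77.5 mm from the bar's middle: 33 mm long (x), 20 wide, with a 9 mm end rim. The 36 mm stud head passes only with the bar tilted, far end raised 25 to 40 degrees: end rim down outside the head, in under it to the neck, then levelled with the rim still within 4 mm of the neck. Axes as the bar's.
- bar_eye2 (a point): Middle of the bar's large eye, half-way through its thickness, 76 mm from the bar's middle towards +x: 36 mm long (x), 24 wide, with a 9 mm end rim. It drops freely over the hook; drawing the bar towards the stud brings its end rim under the hook's lip. Axes as the bar's.
- bowl_mid (a point): Small clay bowl, 104 mm across, 55 mm high; point at its middle. Leave alone.
- tub_mid (a point): Grey glaze tub with a white cap, 60 mm across, 75 mm high; point at its middle. Leave alone.
- brush_grip (a point): Glaze brush with wooden handle, 170 mm long, lying between jar and bar; point on its handle. Leave alone.
Not all that is in view belongs to the job. Leave any orange look-alike of the part that bears bar_handle alone. Several things have the shape of the jar; the one meant has the colours described above.

How it is judged:
By the outcome, as a careful person would: the job done as asked, in the order asked, and still so for the second after the job is handed in, with the robot touching nothing.
It also fails if it takes over 58 s, if anything falls off the work surface, if the arm or the gripper's body presses on something with over 40 N, if the wrist force passes 120 N, or if a joint passes its speed limit or range.

### The arm

A 7-joint arm with a two-finger parallel gripper is mounted at the origin on the work surface. World frame = base frame: x ahead of the robot, y to its left, z up, the work surface at z = 0. Lengths are in m, angles in rad, forces in N, time in s.
With the tool pointing down it reaches from about 0.425 to 1.025 m from the base axis. Payload 9.4 kg.
Tool frame: the origin (TCP) lies midway between the tips of the shut fingers; the grasp point (between the pads) lies 19 mm behind it; z points along the fingers, y is the line along which they close (so a half turn about z gives the same grasp; the last joint's range is limited). The gripper opens to 85 mm and grips with 20 to 120 N. Pads are 22 mm wide; open, the fingers measure 114 mm over their backs; the gripper's body (76 mm by 85 mm) begins 54 mm behind the grasp point. The pads swing forward as they close: fully open they stand 13 mm farther back than shut.
Start: joints at [1.104, 0.599, -0.003, 1.599, 0.002, 0.943, -0.08], TCP at [0.275, -0.671, 0.231] pointing down, gripper open.
Joint ranges: [-2.57, 2.57], [-0.35, 1.97], [-1.29, 1.29], [0.11, 2.56], [-1.05, 4.19], [0.11, 1.86], [-2.63, 2.63]. Speed limits (rad/s): [2.22, 2.22, 3.01, 3.01, 3.14, 3.14, 3.14].

### API

Orientations are given as a unit quaternion [x, y, z, w].
In Python, from workcell import monitor, viewer, bot gives the robot as it stands.
- The arm moves only by the tool carry_out, never from a script. Its argument "motion" is a list of rows, each a list of 7 numbers: the shift along the world's x, y, z in mm, then the turn, a rotation vector about the world's x, y, z in rad, then the opening, from -1 (shut) to 1 (fully open). A call has exactly 10 rows; each row is the pose to reach, as a shift and turn from the pose commanded when the call began; what a row does not reach only later rows make up. A row lasts 1/12 s, in which the tool goes at most 41.7 mm and 7.16 degrees, less where a joint would pass 70% of its speed; a pose out of reach is approached as far as the arm can. A call with a gripper value outside its range is refused whole. The fingers move at their own pace and stop on an object; "squeeze" is the grip in N (left out, the last holds). Time passes only in rows, so rows that repeat a pose let the fingers close, or fill a call up. It gives the time, the measured TCP pose, the force, the opening and the grip force at its end, in the units of the state.
- monitor.read_state(): the state, without advancing time (a new reading comes with each control period).
- viewer.snapshot(name): name is "scene" or "top" or "wrist"; returns a dict with "color" (420x560x3 uint8, red, green, blue), "range_z" (420x560 float32, m along the optical axis (not along the pixel's ray), 0 where there is no reading), "mtx" (3x3 intrinsics, pixels), "origin" and "orientation" of the camera in the world. Camera axes: x right, y down, z forward; pixel columns grow to the right and rows downward; lengths in m; the calibration is good to about 2 mm. A picture is of the moment at which its call begins.
- bot.finish_job(): hands the job in; it is judged then, once.
The state is a dict: "time_s": time; "joint_pos": joint angles; "qvel": joint speeds; "joint_torque": joint torques, N m; "ee_pos": TCP position; "tool_rot": TCP orientation; "wrist_force": force on the tool from outside, world axes, zero at the start; "torque": the same for the moment, N m; "opening": finger opening in m; "finger_force": force on a finger pad.
Only numpy, scipy, OpenCV 4.12 (cv2) and the standard library are available. Lean on these libraries where they do the work, as an engineer would, in place of code of your own. Each camera call takes 0.05 s, during which the arm holds its last target. There are 200 camera calls.

## Working session

There is one attempt and no reset: what is moved stays moved. The work goes in short steps, Python scripts to look and compute and a tool call to move; the robot and the scene stay as the last step left them, time stands still between calls to the robot, and variables do not carry over. Pictures are saved under pics/ and viewed, at most 10 in all, crops included, and the job is handed in when it is done.

Besides the shell and the picture viewer there is one more tool, called after "Call:" as a command line: name --pt "numbers of a row" for each row, then --argument value for the rest. carry_out: Moves the arm, as the interface text tells. Its arguments: {"type":"object","properties":{"motion":{"type":"array","items":{"type":"array","items":{"type":"number"}}},"squeeze":{"type":"number"}},"required":["motion"]}

```bash
ls; mkdir -p pics; cat > h.py <<'E'
import numpy as np, cv2
from scipy.spatial.transform import Rotation as R
from workcell import monitor, viewer, bot
def snap(n,f=None):
    s=viewer.snapshot(n)
    if f: cv2.imwrite('pics/'+f,s['color'][...,::-1])
    return s
def cloud(s):
    K=np.array(s['mtx']);z=s['range_z'];v,u=np.mgrid[:z.shape[0],:z.shape[1]]
    p=np.stack([(u-K[0,2])/K[0,0]*z,(v-K[1,2])/K[1,1]*z,z],-1)
    o=np.array(s['orientation']); M=R.from_quat(o).as_matrix() if o.size==4 else o
    return p@M.T+np.array(s['origin'])
def st():
    s=monitor.read_state(); print({k:np.round(s[k],4).tolist() for k in s if k not in('qvel','joint_torque')})
E
python3 - <<'E'
from h import *
for n in('scene','top'):
    s=snap(n,n+'0.png'); np.savez(n+'0.npz',c=s['color'],p=cloud(s)); print(n,s['origin'],s['orientation'],s['mtx'])
st()
a=cv2.imread('pics/scene0.png');b=cv2.imread('pics/top0.png')
E
```

```text
pics
scene [ 0.51262751 -0.30118704  1.09918689] [ 0.97919638 -0.1321219   0.02061205 -0.15262176] [[418.08886162   0.         281.25104645]
 [  0.         418.08886162 212.80508469]
 [  0.           0.           1.        ]]
top [0.47974143 0.01800618 1.13213394] [-0.70063415  0.71000265 -0.05079618  0.04927247] [[477.98340527   0.         277.73343385]
 [  0.         477.98340527 209.75372319]
 [  0.           0.           1.        ]]
{'time_s': 0.1, 'joint_pos': [1.1043, 0.6, -0.0025, 1.6001, 0.0018, 0.9429, -0.0798], 'ee_pos': [0.2753, -0.6702, 0.2305], 'tool_rot': [0.9811, 0.1937, -0.0002, -0.0007], 'wrist_force': [-0.1511, -0.4173, -1.4175], 'torque': [0.0413, -0.0037, 0.0269], 'finger_force': 0.0, 'opening': 0.0854}
```

View pics/scene0.png

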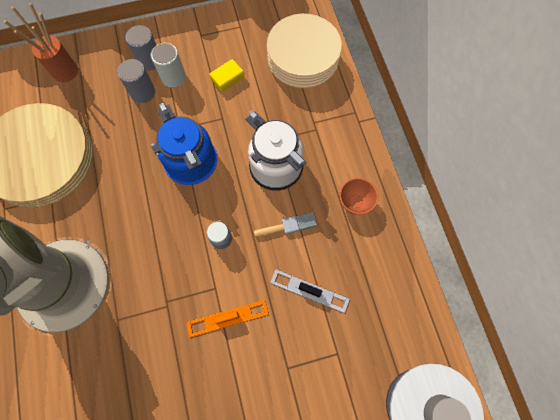

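View pics/top0.png

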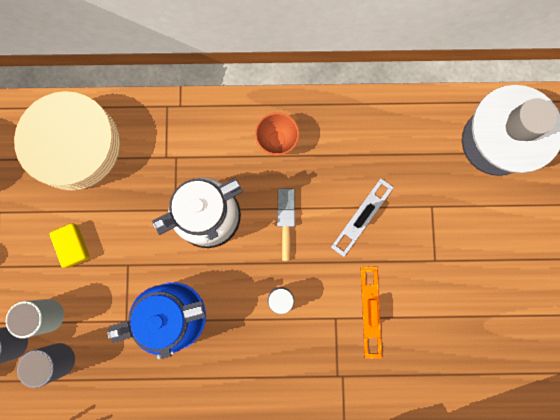

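```bash
python3 - <<'E'
from h import *
d=np.load('top0.npz');c=d['c'][...,::-1];p=d['p']
d2=np.load('scene0.npz');c2=d2['c'][...,::-1]
A=cv2.resize(c[165:265,145:250],None,fx=3.8,fy=3.8,interpolation=2)[:300*2]
B=cv2.resize(c[170:270,320:405],None,fx=3.8,fy=3.8,interpolation=2)
C=cv2.resize(c2[105:195,235:315],None,fx=2.4,fy=2.4,interpolation=2)
D=cv2.resize(c2[265:320,262:358],None,fx=3.5,fy=3.5,interpolation=2)
w=np.zeros((600,800,3),np.uint8)
for im,x,y in((A,0,0),(B,400,0),(C,0,382),(D,340,390)):
    h,ww=im.shape[:2];h=min(h,600-y);w[y:y+h,x:x+ww]=im[:h]
cv2.imwrite('pics/crops.png',w)
# heights
for n,(u,v) in dict(boss=(201,205),stud=(232,187),hook=(163,224),handle=(364,215),bar=(345,238)).items(): print(n,p[v,u].round(4))
# bar mask by height
x=p[170:270,320:405].reshape(-1,3)
hsv=cv2.cvtColor(d['c'],cv2.COLOR_RGB2HSV)[170:270,320:405].reshape(-1,3)
for nm,m in(('barmetal',(x[:,2]<.02)&(hsv[:,1]<50)&(hsv[:,2]>110)),('handle',(x[:,2]>.03))):
    q=x[m];r=cv2.minAreaRect((q[:,:2]*1000).astype(np.float32));print(nm,m.sum(),r,q[:,2].mean())
x=p[150:270,140:260].reshape(-1,3)
for z0 in np.arange(.10,.19,.005):
    m=(x[:,2]>z0)&(x[:,2]<z0+.005)
    if m.sum()>4: q=x[m];print(z0.round(3),m.sum(),q.min(0).round(3),q.max(0).round(3))
E
```

```text
boss [0.6296 0.1719 0.1647]
stud [0.6643 0.1075 0.1748]
hook [0.5903 0.2466 0.1744]
handle [ 0.6199 -0.1831  0.0454]
bar [ 0.5714 -0.1443 -0.0006]
barmetal 907 ((621.8601684570312, -186.57313537597656), (39.23097229003906, 208.43255615234375), 52.790794372558594) 0.005543497426336196
handle 229 ((554.3134765625, -99.24748992919922), (27.607805252075195, 276.54205322265625), 38.15699768066406) 0.21094574435398214
0.1 203 [0.559 0.11  0.1  ] [0.699 0.24  0.105]
0.105 256 [0.562 0.114 0.105] [0.698 0.235 0.11 ]
0.11 43 [0.564 0.118 0.11 ] [0.645 0.21  0.115]
0.115 11 [0.574 0.126 0.115] [0.621 0.168 0.12 ]
0.135 6 [0.566 0.124 0.138] [0.639 0.18  0.14 ]
0.14 32 [0.562 0.123 0.14 ] [0.624 0.242 0.145]
0.145 304 [0.559 0.095 0.145] [0.69  0.241 0.15 ]
0.15 676 [0.559 0.089 0.15 ] [0.689 0.274 0.155]
0.155 1826 [0.572 0.091 0.155] [0.687 0.274 0.16 ]
0.16 161 [0.579 0.132 0.16 ] [0.678 0.25  0.165]
0.165 115 [0.587 0.169 0.165] [0.642 0.254 0.17 ]
0.17 114 [0.585 0.096 0.17 ] [0.679 0.267 0.175]
0.175 73 [0.582 0.097 0.175] [0.676 0.266 0.18 ]
```

View pics/crops.png

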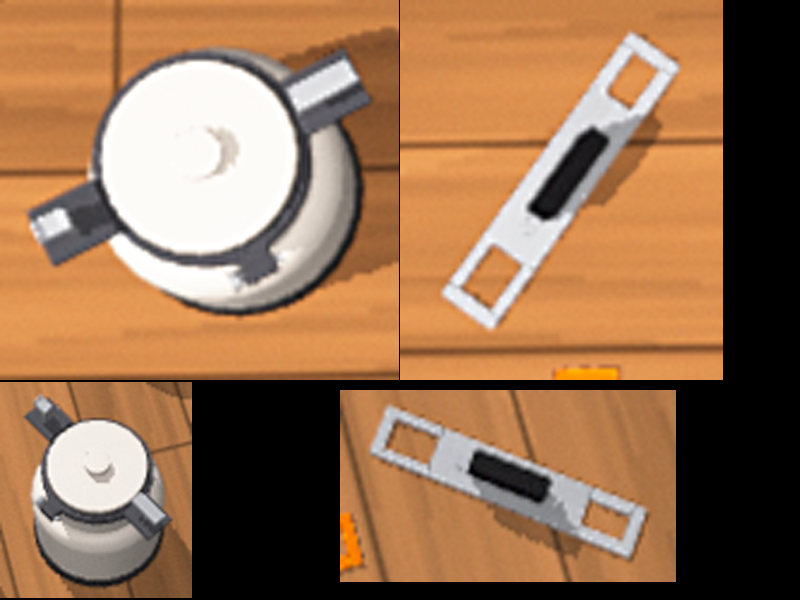

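```bash
python3 - <<'E'
from h import *
for n in('top','scene'):
    d=np.load(n+'0.npz');p=d['p'].reshape(-1,3);hsv=cv2.cvtColor(d['c'],cv2.COLOR_RGB2HSV).reshape(-1,3)
    near=lambda x,y,r:np.hypot(p[:,0]-x,p[:,1]-y)<r
    def rect(nm,m):
        q=p[m]; r=cv2.minAreaRect((q[:,:2]*1000).astype(np.float32)); print(n,nm,m.sum(),np.round(r[0],1),np.round(r[1],1),round(r[2],1),'z',(np.median(q[:,2])*1000).round(1),'mean',(q.mean(0)*1000).round(1))
    rect('stud',near(.662,.11,.03)&(p[:,2]>.170))
    rect('hook',near(.59,.247,.03)&(p[:,2]>.170))
    rect('boss',near(.63,.174,.025)&(p[:,2]>.1615))
    rect('lid',near(.63,.174,.08)&(p[:,2]>.1535)&(p[:,2]<.161)&(hsv[:,2]>180)&(hsv[:,1]<40))
    rect('handle',near(.62,-.185,.05)&(p[:,2]>.035)&(p[:,2]<.06))
    m=near(.62,-.187,.12)&(p[:,2]<.018)&(p[:,2]>-.01)&(hsv[:,1]<70)&(hsv[:,2]>90)
    rect('bar',m)
    # eye widths: in bar frame
    mm=near(.62,-.187,.12)&(p[:,2]<.06); r=cv2.minAreaRect((p[m][:,:2]*1000).astype(np.float32))
    b=cv2.boxPoints(r); e=b[1]-b[0]; f=b[2]-b[1]; a=e if np.linalg.norm(e)>np.linalg.norm(f) else f
    a=a/np.linalg.norm(a); a=a if a[1]>0 else -a; print('axis',a)
    q=p[mm][:,:2]*1000-np.array(r[0]); t=q@a; w=q@[-a[1],a[0]]
    br=(hsv[mm][:,1]>90)
    for sgn in(-1,1):
        s=br&(abs(t*sgn-77)<22)&(abs(w)<14.5); print(sgn,'hole',t[s].mean().round(1),w[s].mean().round(1),'area mm2 cnt',s.sum(),np.ptp(t[s]).round(1),np.ptp(w[s]).round(1))
E
```

```text
top stud 125 [665.1 113.5] [14.4 35.5] 26.9 z 174.6 mean [665.3 113.1 174.4]
top hook 60 [590.9 257.1] [11.5 19.9] 25.9 z 174.8 mean [591.  257.  174.6]
top boss 147 [629.9 182.6] [26.8 27.4] 9.3 z 166.3 mean [629.6 182.1 166.1]
top lid 1820 [630.2 182.1] [105.6 104.3] 62.9 z 157.3 mean [629.1 181.5 157.3]
top handle 185 [ 621.4 -185.1] [16.3 59.4] 53.1 z 45.5 mean [ 620.9 -184.3   45.3]
top bar 962 [ 621.7 -186.8] [ 39.9 208.5] 52.8 z 5.5 mean [ 621.  -185.4    5.4]
axis [-0.79621977  0.6050075 ]
-1 hole -77.8 -0.1 area mm2 cnt 95 31.4 18.7
1 hole 76.4 0.0 area mm2 cnt 133 32.7 22.0
scene stud 79 [664.5 111.1] [14.1 35.6] 26.5 z 173.3 mean [664.9 111.1 173.2]
scene hook 39 [591.1 254. ] [13.1 18.8] 20.2 z 174.1 mean [591.1 254.4 173.8]
scene boss 90 [628.8 180. ] [27.1 24.9] 74.7 z 164.8 mean [629.3 180.  164.8]
scene lid 1047 [628.8 180.9] [104.8 100.7] 74.2 z 156.4 mean [628.7 179.8 156.5]
scene handle 161 [ 620.1 -186.3] [16.3 59.6] 52.4 z 44.3 mean [ 619.8 -186.9   44.2]
scene bar 808 [ 619.7 -187.3] [ 39.8 205.7] 52.4 z 4.5 mean [ 621.4 -190.1    4.2]
axis [-0.79250264  0.60986847]
-1 hole -77.5 -0.8 area mm2 cnt 82 30.9 17.3
1 hole 76.8 0.0 area mm2 cnt 105 33.7 21.2
```

Call:
carry_out --pt "35 48 0 0 0 0.12 1" --pt "69 97 0 0 0 0.24 1" --pt "104 145 0 0 0 0.36 1" --pt "138 194 0 0 0 0.48 1" --pt "172 242 -10 0 0 0.6 1" --pt "207 290 -20 0 0 0.72 1" --pt "241 339 -35 0 0 0.84 1" --pt "276 387 -50 0 0 0.96 1" --pt "310 436 -65 0 0 1.08 1" --pt "345 484 -80 0 0 1.2 1" --squeeze 100

```text
time_s: 0.93
ee_pos: [0.5159, -0.3325, 0.191]
tool_rot: [0.698, 0.716, -0.0, 0.0]
wrist_force: [0.8, 0.1, 0.5]
opening: 0.0857
finger_force: 0.0
```

Call:
carry_out --pt "0 0 0 0 0 0.12 1" --pt "0 0 0 0 0 0.24 1" --pt "0 0 -5 0 0 0.36 1" --pt "0 0 -10 0 0 0.48 1" --pt "0 0 -15 0 0 0.6 1" --pt "0 0 -20 0 0 0.72 1" --pt "0 0 -25 0 0 0.84 1" --pt "0 0 -30 0 0 0.9 1" --pt "0 0 -30 0 0 0.9 1" --pt "0 0 -30 0 0 0.9 1"

```text
time_s: 1.77
ee_pos: [0.5148, -0.3341, 0.1608]
tool_rot: [0.321, 0.947, 0.0, -0.001]
wrist_force: [0.6, -0.1, 0.4]
opening: 0.0851
finger_force: 0.0
```

```bash
cat >> h.py <<'E'
def rect(p,m,nm=''):
    q=p[m]; r=cv2.minAreaRect((q[:,:2]*1000).astype(np.float32)); print(nm,m.sum(),np.round(r[0],1),np.round(r[1],1),round(r[2],1),'z',(np.median(q[:,2])*1000).round(1)); return r
def near(p,x,y,r): return np.hypot(p[...,0]-x,p[...,1]-y)<r
E
python3 - <<'E'
from h import *
st()
s=snap('wrist','w1.png');p=cloud(s)
hsv=cv2.cvtColor(s['color'],cv2.COLOR_RGB2HSV)
rect(p,near(p,.62,-.186,.06)&(p[...,2]>.035)&(p[...,2]<.06)&(hsv[...,2]<90),'handle')
rect(p,near(p,.62,-.186,.12)&(p[...,2]<.015)&(p[...,2]>-.01)&(hsv[...,1]<70)&(hsv[...,2]>90),'bar')
E
```

```text
{'time_s': 1.7667, 'joint_pos': [0.8612, 0.6081, -0.5684, 1.9002, 0.4588, 0.7662, 0.9526], 'ee_pos': [0.5148, -0.3341, 0.1608], 'tool_rot': [0.3213, 0.947, 0.0002, -0.0005], 'wrist_force': [0.5636, -0.1338, 0.3707], 'torque': [0.0292, 0.0453, -0.0217], 'finger_force': 0.0, 'opening': 0.0851}
handle 2005 [ 618.5 -187.2] [17.2 59.6] 53.0 z 44.7
bar 6042 [ 621.8 -186.9] [ 42.9 209.6] 52.8 z 5.3
```

View pics/w1.png

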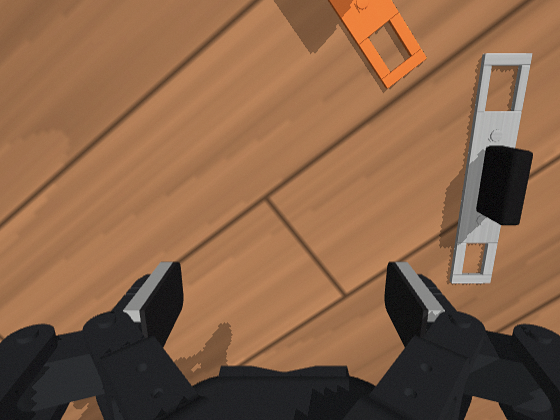

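Call:
carry_out --pt "13 18 0 0 0 0 1" --pt "26 37 -5 0 0 0 1" --pt "40 56 -10 0 0 0 1" --pt "53 74 -20 0 0 0 1" --pt "66 93 -30 0 0 0 1" --pt "79 111 -40 0 0 0 1" --pt "92 130 -50 0 0 0 1" --pt "105.5 148 -60 0 0 0 1" --pt "105.5 148 -70 0 0 0 1" --pt "105.5 148 -80 0 0 0 1"

```text
time_s: 2.65
ee_pos: [0.6217, -0.1843, 0.0812]
tool_rot: [0.32, 0.948, 0.0, 0.001]
wrist_force: [-1.1, -1.1, -0.0]
opening: 0.0852
finger_force: 0.0
```

```bash
python3 - <<'E'
from h import *
st()
s=snap('wrist');p=cloud(s)
hsv=cv2.cvtColor(s['color'],cv2.COLOR_RGB2HSV)
m=near(p,.62,-.186,.05)&(p[...,2]>.041)&(p[...,2]<.05)&(hsv[...,2]<90)
rect(p,m,'handletop')
E
```

```text
{'time_s': 2.65, 'joint_pos': [0.5107, 0.7337, -0.4836, 1.8725, 0.529, 0.6641, 0.6279], 'ee_pos': [0.6217, -0.1843, 0.0812], 'tool_rot': [0.3196, 0.9476, 0.0003, 0.0005], 'wrist_force': [-1.0963, -1.1368, -0.0322], 'torque': [-0.0688, 0.0409, -0.011], 'finger_force': 0.0, 'opening': 0.0852}
handletop 2782 [ 619.1 -186.8] [15.9 59.7] 52.7 z 44.9
```

Call:
carry_out --pt "-1 -1 -18 0 0 0 1" --pt "-2 -2 -36 0 0 0 1" --pt "-2 -2 -54 0 0 0 1" --pt "-2 -2 -65 0 0 0 1" --pt "-2 -2 -71 0 0 0 1" --pt "-2 -2 -71 0 0 0 -0.6" --pt "-2 -2 -71 0 0 0 -0.8" --pt "-2 -2 -71 0 0 0 -1" --pt "-2 -2 -71 0 0 0 -1" --pt "-2 -2 -71 0 0 0 -1" --squeeze 110

```text
time_s: 3.53
ee_pos: [0.6191, -0.1883, 0.0112]
tool_rot: [0.32, 0.947, 0.0, 0.001]
wrist_force: [-0.5, -0.1, -0.2]
opening: 0.0258
finger_force: 0.0
```

Call:
carry_out --pt "0 0 0 0 0 0 -1" --pt "0 0 0 0 0 0 -1" --pt "0 0 10 0 0 0 -1" --pt "0 0 30 0 0 0 -1" --pt "0 0 60 0 0 0 -1" --pt "0 0 90 0 0 0 -1" --pt "0 0 120 0 0 0 -1" --pt "0 0 150 0 0 0 -1" --pt "0 0 180 0 0 0 -1" --pt "0 0 180 0 0 0 -1"

```text
time_s: 4.37
ee_pos: [0.6212, -0.1881, 0.1969]
tool_rot: [0.32, 0.947, 0.0, 0.004]
wrist_force: [1.8, 0.2, -2.1]
opening: 0.0148
finger_force: 107.3
```

```bash
python3 - <<'E'
from h import *
st()
for n in('top','scene','wrist'):
    s=snap(n,'l_%s.png'%n);p=cloud(s)
    hsv=cv2.cvtColor(s['color'],cv2.COLOR_RGB2HSV)
    m=near(p,.62,-.186,.115)&(p[...,2]>.165)&(p[...,2]<.215)&(hsv[...,1]<50)&(hsv[...,2]>120)
    if m.sum()>10:
        rect(p,m,n); q=p[m]-[.62,-.186,0]; a=np.array([-.795,.607]); t=q[:,:2]@a
        k=abs(t)>60
        print(np.polyfit(t[k],q[k][:,2],1), [np.median(q[(t*g>85),2]) for g in(-1,1)])
E
```

```text
{'time_s': 4.3667, 'joint_pos': [0.5812, 0.6004, -0.5769, 1.7962, 0.4201, 0.861, 0.7268], 'ee_pos': [0.6212, -0.1881, 0.1969], 'tool_rot': [0.3201, 0.9474, 0.0004, 0.0041], 'wrist_force': [1.8288, 0.2239, -2.0621], 'torque': [-0.0083, -0.1113, -0.0145], 'finger_force': 107.2627, 'opening': 0.0148}
top 608 [ 580.2 -154.7] [37.7 99.8] 52.7 z 191.0Traceback (most recent call last):
  File "<stdin>", line 10, in <module>
    raise TypeError("expected non-empty vector for x")
TypeError: expected non-empty vector for x
```

Call:
carry_out --pt "2 15 6 0 0 -0.05 -1" --pt "4 38 12 0 0 -0.1 -1" --pt "6 63 20 0 0 -0.15 -1" --pt "8 90 28 0 0 -0.2 -1" --pt "11 117 36 0 0 -0.25 -1" --pt "13 144 44 0 0 -0.3 -1" --pt "15 170 52 0 0 -0.35 -1" --pt "17 187 58 0 0 -0.4 -1" --pt "19 198 60 0 0 -0.446 -1" --pt "19 200 60 0 0 -0.446 -1"

```text
time_s: 5.25
ee_pos: [0.6373, 0.0151, 0.2501]
tool_rot: [0.521, 0.854, 0.0, -0.0]
wrist_force: [0.2, -0.0, -3.0]
opening: 0.0146
finger_force: 107.3
```

```bash
python3 - <<'E'
from h import *
st()
E
```

```text
{'time_s': 5.25, 'joint_pos': [0.2126, 0.5137, -0.4858, 1.7689, 0.2886, 0.9304, 0.0808], 'ee_pos': [0.6373, 0.0151, 0.2501], 'tool_rot': [0.521, 0.8536, 0.0004, -0.0005], 'wrist_force': [0.2335, -0.0269, -2.9819], 'torque': [-0.045, -0.0008, -0.0363], 'finger_force': 107.3333, 'opening': 0.0146}
```

Call:
carry_out --pt "0 8 0 0.05 0.025 0 -1" --pt "1 25 0 0.1 0.051 0 -1" --pt "1 45 2 0.166 0.085 0 -1" --pt "2 65 4 0.249 0.127 0 -1" --pt "2 85 6 0.331 0.169 0 -1" --pt "3 105 6 0.414 0.212 0 -1" --pt "3 123 6 0.497 0.254 0 -1" --pt "3 137 6 0.497 0.254 0 -1" --pt "3 144 6 0.497 0.254 0 -1" --pt "3 144 6 0.497 0.254 0 -1"

```text
time_s: 6.08
ee_pos: [0.6395, 0.1579, 0.2562]
tool_rot: [0.5, 0.821, 0.143, -0.235]
wrist_force: [0.3, 1.0, -2.5]
opening: 0.0146
finger_force: 107.4
```

```bash
cat >> h.py <<'E'
O=np.array([629.3,181.5]);YAW=np.radians(117.05)
ux=np.array([np.cos(YAW),np.sin(YAW)]);uy=np.array([-ux[1],ux[0]])
def jar(P):
    P=np.asarray(P)*1000; q=P[...,:2]-O
    return np.stack([q@ux,q@uy,P[...,2]],-1)
def rep():
    s=monitor.read_state(); M=R.from_quat(s['tool_rot']).as_matrix()
    T=jar(s['ee_pos']); bx=M[:,0]; n=-M[:,2]
    f=lambda d:np.array([d[:2]@ux,d[:2]@uy,d[2]])
    b=f(bx);nn=f(n)
    print('t',round(s['time_s'],2),'TCPjar',T.round(1),'barx',b.round(3),'tilt',np.degrees(np.arcsin(b[2])).round(1),'F jar',f(np.array(s['wrist_force'])).round(1),'tq',np.round(s['torque'],2),'fing',round(s['finger_force'],1))
    print('rimtop',(T-94*b-6*nn).round(1),'rimbot',(T-94*b-11*nn).round(1),'rimouterbot',(T-103*b-11*nn).round(1),'bridgebot',(T-61*b-11*nn).round(1),'bigeye far',(T+94*b-11*nn).round(1))
    return T,b,nn
E
python3 - <<'E'
from h import *
rep()
for n in('top','scene'):
    s=snap(n,'t_%s.png'%n);np.savez('t_'+n+'.npz',c=s['color'],p=cloud(s))
a=cv2.imread('pics/t_top.png')[140:260,130:290];b=cv2.imread('pics/t_scene.png')[60:210,190:350]
w=np.hstack([cv2.resize(a,(400,300),interpolation=2),cv2.resize(b,(400,375),interpolation=2)[:300]]);cv2.imwrite('pics/t_c.png',w)
E
```

```text
t 6.08 TCPjar [-25.7   1.6 256.2] barx [0.849 0.004 0.529] tilt 31.9 F jar [ 0.8 -0.7 -2.5] tq [-0.64 -0.36  0.01] fing 107.4
rimtop [-102.3    1.2  201.5] rimbot [-99.6   1.3 197.2] rimouterbot [-107.3    1.2  192.5] bridgebot [-71.6   1.4 214.7] bigeye far [ 59.9   2.  296.6]
```

View pics/t_c.png

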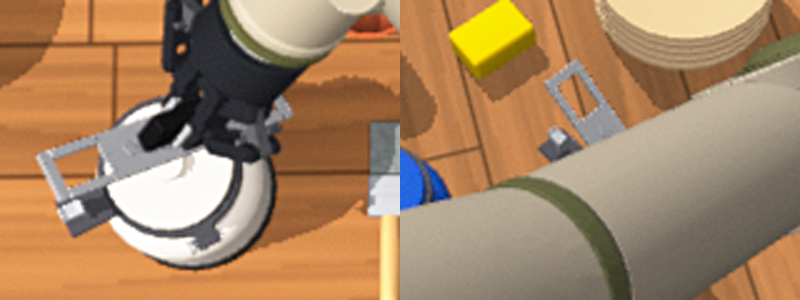

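```bash
python3 - <<'E'
from h import *
T,b,n=rep()
for nm in('top','scene'):
    d=np.load('t_'+nm+'.npz');J=jar(d['p']);hsv=cv2.cvtColor(d['c'],cv2.COLOR_RGB2HSV)
    m=(J[...,0]>22)&(J[...,0]<75)&(abs(J[...,1])<28)&(J[...,2]>240)&(hsv[...,1]<60)&(hsv[...,2]>90)
    q=J[m];k=np.polyfit(q[:,0],q[:,2],1)
    print(nm,m.sum(),np.degrees(np.arctan(k[0])).round(1),'z resid med vs pred', np.median(((q-T)@n)).round(2),'(expect -6)  far s',np.percentile((q-T)@b,[98,100]).round(1),'y',np.percentile(q[:,1],[1,99]).round(1))
    for a0 in(55,65,75,85,95):
        z=q[abs((q-T)@b-a0)<5]; 
        if len(z): print(a0,z[:,1].min().round(1),z[:,1].max().round(1),np.median((z-T)@n).round(1))
    m=(J[...,0]<-80)&(J[...,0]>-125)&(abs(J[...,1])<28)&(J[...,2]>187)&(hsv[...,1]<60)&(hsv[...,2]>90)
    q=J[m];
    if len(q):print('small end',len(q),((q-T)@n).mean().round(1),((q-T)@b).min().round(1),q[:,1].min().round(1),q[:,1].max().round(1))
E
```

```text
t 6.18 TCPjar [-27.1   1.7 256.9] barx [0.85  0.003 0.527] tilt 31.8 F jar [-0.1 -0.7 -2. ] tq [-0.78 -0.38  0.01] fing 107.4
rimtop [-103.8    1.4  202.2] rimbot [-101.2    1.4  198. ] rimouterbot [-108.8    1.4  193.2] bridgebot [-73.1   1.5 215.4] bigeye far [ 58.6   2.1 297.1]
top 353 31.8 z resid med vs pred -7.01 (expect -6)  far s [105.  105.6] y [-18.5  19.4]
55 -18.6 19.0 -7.2
65 -19.1 19.2 -7.1
75 -17.6 19.5 -6.6
85 -18.5 19.5 -7.1
95 -18.6 19.0 -7.1
small end 754 202.1 -100.3 -27.9 27.8
scene 212 31.6 z resid med vs pred -7.08 (expect -6)  far s [102.8 103.4] y [-17.6  20.2]
55 -15.5 20.2 -7.0
65 -17.9 20.1 -7.5
75 -16.5 19.9 -6.9
85 -18.3 20.2 -7.1
95 -17.6 20.1 -6.9
```

Call:
carry_out --pt "1 0 -3 0 0 0 -1" --pt "1 0 -8 0 0 0 -1" --pt "1 0 -13 0 0 0 -1" --pt "1 0 -18 0 0 0 -1" --pt "1 0 -23 0 0 0 -1" --pt "1 0 -27 0 0 0 -1" --pt "1 0 -31 0 0 0 -1" --pt "1 0 -33 0 0 0 -1" --pt "1 0 -34 0 0 0 -1" --pt "1 0 -34 0 0 0 -1"

```text
time_s: 7.02
ee_pos: [0.6416, 0.1559, 0.2221]
tool_rot: [0.502, 0.82, 0.144, -0.235]
wrist_force: [0.9, 0.4, -2.1]
opening: 0.0149
finger_force: 107.4
```

```bash
sed -i 's/T-94\*b-6\*nn/T-93*b-7*nn/;s/T-94\*b-11\*nn/T-93*b-12*nn/;s/T-103\*b-11/T-102*b-12/;s/T-61\*b-11/T-60*b-12/;s/T+94\*b-11/T+95*b-12/' h.py
python3 - <<'E'
from h import *
rep()
E
```

```text
t 7.02 TCPjar [-28.5   0.7 222.1] barx [0.848 0.001 0.53 ] tilt 32.0 F jar [-0.1 -1.  -2.1] tq [-0.76 -0.4   0.04] fing 107.4
rimtop [-103.6    0.6  166.9] rimbot [-101.     0.6  162.6] rimouterbot [-108.6    0.6  157.8] bridgebot [-73.    0.6 180.1] bigeye far [ 58.5   0.8 262.2]
```

Call:
carry_out --pt "0 0 -1 0 0 0 -1" --pt "-0.5 1 -1 0 0 0 -1" --pt "-1 2 -1 0 0 0 -1" --pt "-1.5 3 -1 0 0 0 -1" --pt "-2 4 -1 0 0 0 -1" --pt "-2.5 5 -1 0 0 0 -1" --pt "-3 6 -1 0 0 0 -1" --pt "-3.6 7 -1 0 0 0 -1" --pt "-4.1 8 -1 0 0 0 -1" --pt "-4.1 8 -1 0 0 0 -1"

```text
time_s: 7.85
ee_pos: [0.6374, 0.1642, 0.2214]
tool_rot: [0.501, 0.82, 0.144, -0.235]
wrist_force: [-0.5, 0.8, -2.3]
opening: 0.0147
finger_force: 107.4
```

```bash
python3 - <<'E'
from h import *
rep()
s=snap('wrist','w2.png')
E
```

```text
t 7.85 TCPjar [-19.1   0.7 221.4] barx [0.848 0.001 0.53 ] tilt 32.0 F jar [ 0.9  0.1 -2.3] tq [-0.72 -0.35  0.03] fing 107.4
rimtop [-94.2   0.6 166.2] rimbot [-91.6   0.6 161.9] rimouterbot [-99.2   0.6 157.2] bridgebot [-63.6   0.6 179.4] bigeye far [ 67.9   0.8 261.5]
```

View pics/w2.png

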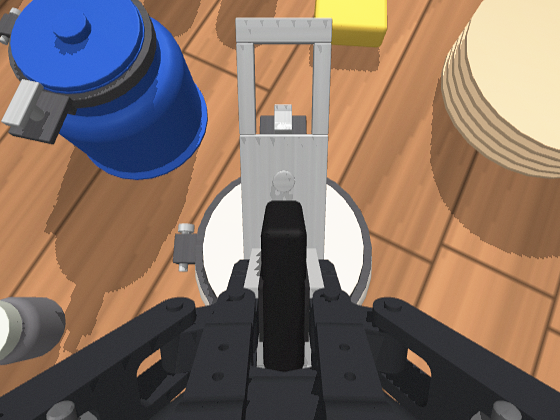

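Call:
carry_out --pt "-0.5 1 0 0 0 0 -1" --pt "-1 2 0 0 0 0 -1" --pt "-1.5 3 0 0 0 0 -1" --pt "-2 4 0 0 0 0 -1" --pt "-2.3 4.5 0 0 0 0 -1" --pt "-2.5 5 0 0 0 0 -1" --pt "-2.8 5.5 0 0 0 0 -1" --pt "-3 6 0 0 0 0 -1" --pt "-3 6 0 0 0 0 -1" --pt "-3 6 0 0 0 0 -1"

```text
time_s: 8.73
ee_pos: [0.6345, 0.1699, 0.2213]
tool_rot: [0.502, 0.82, 0.144, -0.235]
wrist_force: [0.7, -0.0, -2.4]
opening: 0.0145
finger_force: 107.4
```

```bash
python3 - <<'E'
from h import *
rep()
E
```

```text
t 8.73 TCPjar [-12.7   0.6 221.3] barx [0.848 0.001 0.53 ] tilt 32.0 F jar [-0.3 -0.6 -2.4] tq [-0.75 -0.38  0.  ] fing 107.4
rimtop [-87.9   0.5 166.1] rimbot [-85.3   0.5 161.9] rimouterbot [-92.9   0.5 157.1] bridgebot [-57.3   0.6 179.4] bigeye far [ 74.2   0.7 261.4]
```

Call:
carry_out --pt "-0.2 0.4 0 0 0 0 -1" --pt "-0.4 0.8 0 0 0 0 -1" --pt "-0.6 1.2 0 0 0 0 -1" --pt "-0.8 1.6 0 0 0 0 -1" --pt "-1 2 0 0 0 0 -1" --pt "-1.1 2.2 0 0 0 0 -1" --pt "-1.2 2.4 0 0 0 0 -1" --pt "-1.4 2.7 0 0 0 0 -1" --pt "-1.4 2.7 0 0 0 0 -1" --pt "-1.4 2.7 0 0 0 0 -1"

```text
time_s: 9.57
ee_pos: [0.6332, 0.1726, 0.2213]
tool_rot: [0.502, 0.82, 0.144, -0.235]
wrist_force: [0.4, 0.3, -2.7]
opening: 0.0148
finger_force: 107.4
```

```bash
python3 - <<'E'
from h import *
rep()
E
```

```text
t 9.57 TCPjar [ -9.7   0.6 221.3] barx [0.848 0.001 0.53 ] tilt 32.0 F jar [ 0.1 -0.5 -2.7] tq [-0.73 -0.41  0.04] fing 107.4
rimtop [-84.9   0.5 166.1] rimbot [-82.2   0.5 161.9] rimouterbot [-89.9   0.5 157.1] bridgebot [-54.2   0.6 179.3] bigeye far [ 77.2   0.7 261.4]
```

Call:
carry_out --pt "-0.1 0.3 0 0 0 0 -1" --pt "-0.2 0.5 0 0 0 0 -1" --pt "-0.4 0.8 0 0 0 0 -1" --pt "-0.5 1 0 0 0 0 -1" --pt "-0.6 1.2 0 0 0 0 -1" --pt "-0.7 1.4 0 0 0 0 -1" --pt "-0.8 1.6 0 0 0 0 -1" --pt "-0.9 1.8 0 0 0 0 -1" --pt "-0.9 1.8 0 0 0 0 -1" --pt "-0.9 1.8 0 0 0 0 -1"

```text
time_s: 10.4
ee_pos: [0.6324, 0.1741, 0.2212]
tool_rot: [0.502, 0.82, 0.144, -0.235]
wrist_force: [0.9, -0.7, -2.7]
opening: 0.0145
finger_force: 107.5
```

```bash
python3 - <<'E'
from h import *
rep()
E
```

```text
t 10.4 TCPjar [ -8.    0.6 221.2] barx [0.848 0.001 0.529] tilt 32.0 F jar [-1.  -0.5 -2.7] tq [-1.23 -0.64  0.03] fing 107.5
rimtop [-83.2   0.5 166.1] rimbot [-80.6   0.5 161.8] rimouterbot [-88.2   0.5 157. ] bridgebot [-52.6   0.5 179.3] bigeye far [ 78.9   0.6 261.3]
```

Call:
carry_out --pt "0.5 -0.9 0 0 0 0 -1" --pt "-0.5 1 -2.7 -0.0311 -0.0159 0 -1" --pt "-1.4 2.7 -5.4 -0.0622 -0.0318 0 -1" --pt "-2.2 4.4 -8.1 -0.0933 -0.0476 0 -1" --pt "-3 5.9 -10.9 -0.1244 -0.0635 0 -1" --pt "-3.8 7.4 -13.8 -0.1555 -0.0794 0 -1" --pt "-4.5 8.7 -16.7 -0.1866 -0.0953 0 -1" --pt "-5.1 10.1 -19.7 -0.2177 -0.1111 0 -1" --pt "-5.7 11.2 -22.6 -0.2487 -0.127 0 -1" --pt "-5.7 11.2 -22.6 -0.2487 -0.127 0 -1"

```text
time_s: 11.23
ee_pos: [0.6259, 0.1862, 0.1988]
tool_rot: [0.516, 0.846, 0.071, -0.116]
wrist_force: [1.9, -3.7, -3.3]
opening: 0.0147
finger_force: 107.8
```

```bash
python3 - <<'E'
from h import *
rep()
E
```

```text
t 11.23 TCPjar [  5.7   0.8 198.8] barx [0.963 0.004 0.269] tilt 15.6 F jar [-4.2 -0.1 -3.3] tq [-1.38 -0.58 -0.02] fing 107.8
rimtop [-81.9   0.5 167. ] rimbot [-80.6   0.5 162.2] rimouterbot [-89.3   0.4 159.7] bridgebot [-48.8   0.6 171.1] bigeye far [100.4   1.2 212.8]
```

Call:
carry_out --pt "0.5 -1.1 0 0 0 0 -1" --pt "0.2 -0.4 -2.4 -0.0202 -0.0103 0 -1" --pt "-0.1 0.3 -4.8 -0.0404 -0.0206 0 -1" --pt "-0.5 1 -7.1 -0.0637 -0.0325 0 -1" --pt "-0.9 1.7 -9.4 -0.087 -0.0445 0 -1" --pt "-1.2 2.3 -11.8 -0.1104 -0.0564 0 -1" --pt "-1.5 2.9 -14.2 -0.1337 -0.0683 0 -1" --pt "-1.7 3.4 -16.5 -0.157 -0.0802 0 -1" --pt "-2 3.8 -18.9 -0.1803 -0.0921 0 -1" --pt "-2 3.8 -18.9 -0.1803 -0.0921 0 -1"

```text
time_s: 12.07
ee_pos: [0.6239, 0.1904, 0.1796]
tool_rot: [0.52, 0.853, 0.019, -0.032]
wrist_force: [-0.0, -1.6, -2.1]
opening: 0.0149
finger_force: 107.8
```

```bash
python3 - <<'E'
from h import *
rep()
s=snap('wrist','w3.png')
E
```

```text
t 12.07 TCPjar [ 10.3   0.7 179.6] barx [0.997 0.003 0.074] tilt 4.2 F jar [-1.5  0.8 -2.1] tq [-0.29 -0.11 -0.06] fing 107.8
rimtop [-81.9   0.4 165.7] rimbot [-81.5   0.4 160.7] rimouterbot [-90.5   0.4 160.1] bridgebot [-48.6   0.6 163.2] bigeye far [106.    1.  174.6]
```

View pics/w3.png

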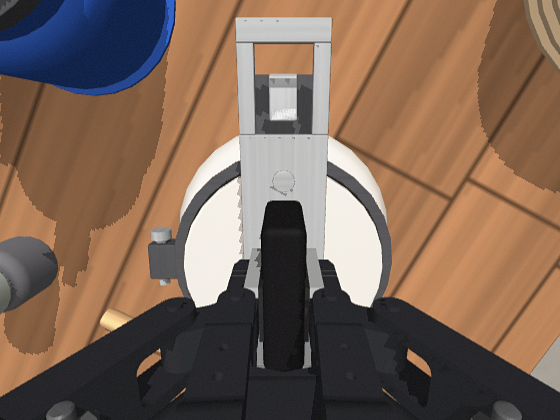

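Call:
carry_out --pt "-0.1 0.1 -0.7 -0.0082 -0.0042 0 -1" --pt "-0.1 0.2 -1.4 -0.0163 -0.0083 0 -1" --pt "-0.2 0.4 -2.1 -0.0245 -0.0125 0 -1" --pt "-0.2 0.5 -2.8 -0.0327 -0.0167 0 -1" --pt "-0.3 0.6 -3.5 -0.0408 -0.0208 0 -1" --pt "-0.4 0.7 -4.2 -0.049 -0.025 0 -1" --pt "-0.4 0.8 -4.9 -0.0571 -0.0291 0 -1" --pt "-0.5 0.9 -5.6 -0.0653 -0.0333 0 -1" --pt "-0.5 0.9 -5.6 -0.0653 -0.0333 0 -1" --pt "-0.5 0.9 -5.6 -0.0653 -0.0333 0 -1"

```text
time_s: 12.95
ee_pos: [0.6242, 0.1902, 0.1742]
tool_rot: [0.522, 0.853, 0.001, -0.001]
wrist_force: [0.6, -2.2, 1.1]
opening: 0.0147
finger_force: 108.3
```

```bash
python3 - <<'E'
from h import *
rep()
E
```

```text
t 12.95 TCPjar [ 10.1   0.6 174.2] barx [1.    0.001 0.003] tilt 0.2 F jar [-2.2  0.5  1.1] tq [-0.47 -0.1  -0.03] fing 108.3
rimtop [-82.9   0.5 167. ] rimbot [-82.9   0.5 162. ] rimouterbot [-91.9   0.5 162. ] bridgebot [-49.9   0.6 162.1] bigeye far [105.1   0.7 162.5]
```

```bash
python3 - <<'E'
from h import *
T,b,n=rep()
for nm in('top','wrist','scene'):
    s=snap(nm);J=jar(cloud(s));hsv=cv2.cvtColor(s['color'],cv2.COLOR_RGB2HSV)
    g=(hsv[...,1]<60)&(hsv[...,2]>90)
    for lab,m in dict(hook=(abs(J[...,0]-85)<7)&(abs(J[...,1])<4.5)&(J[...,2]>168),
      side1=(J[...,0]>62)&(J[...,0]<100)&(abs(J[...,1]-16)<2.5)&(J[...,2]>155),
      side2=(J[...,0]>62)&(J[...,0]<100)&(abs(J[...,1]+15)<2.5)&(J[...,2]>155),
      end=(J[...,0]>106)&(J[...,0]<112)&(abs(J[...,1])<14)&(J[...,2]>155),
      barnear=(J[...,0]>46)&(J[...,0]<64)&(abs(J[...,1])<12)&(J[...,2]>155),
      lidL=(abs(J[...,0])<40)&(abs(J[...,1]-35)<12)&(J[...,2]>140)&(J[...,2]<165)&g,
      lidR=(abs(J[...,0]-20)<20)&(abs(J[...,1]+30)<8)&(J[...,2]>140)&(J[...,2]<165)&g,
      stud=(abs(J[...,0]+78)<17)&(abs(J[...,1])<5)&(J[...,2]>150)&(J[...,2]<185)).items():
        q=J[m]
        if len(q)>5: print(nm,lab,len(q),np.median(q,0).round(1))
    m=(abs(J[...,2]-168)<5)&(J[...,0]>45)&(abs(J[...,1])<25)&g
    if m.sum()>9: print(nm,'bar end x',J[m][:,0].max().round(1))
E
```

```text
t 12.95 TCPjar [ 10.1   0.6 174.2] barx [1.    0.001 0.003] tilt 0.2 F jar [-2.2  0.5  1.1] tq [-0.47 -0.1  -0.03] fing 108.3
rimtop [-82.9   0.5 167. ] rimbot [-82.9   0.5 162. ] rimouterbot [-91.9   0.5 162. ] bridgebot [-49.9   0.6 162.1] bigeye far [105.1   0.7 162.5]
top barnear 113 [ 51.6  -0.8 555.1]
top stud 96 [-76.4   0.7 174.1]
wrist hook 1735 [ 80.8   0.7 317.3]
wrist side1 1146 [ 82.2  16.  168.5]
wrist side2 1142 [ 82.2 -15.  168.5]
wrist end 1215 [1.090e+02 1.000e-01 1.687e+02]
wrist barnear 2258 [ 55.1  -0.  168.5]
wrist lidL 4535 [ 13.8  36.1 154. ]
wrist lidR 2298 [ 20.9 -29.9 154.1]
wrist bar end x 113.5
scene hook 18 [8.570e+01 1.000e-01 1.729e+02]
scene side1 28 [ 85.   16.2 168.5]
scene side2 7 [ 91.8 -14.2 167.4]
scene end 27 [108.6   0.3 168.1]
scene barnear 30 [ 49.7   0.6 555. ]
scene lidL 277 [ -0.8  34.8 153.4]
scene lidR 24 [  8.7 -33.2 153. ]
scene stud 74 [-78.3   1.2 172.2]
scene bar end x 113.2
```

Call:
carry_out --pt "0 0 -0.5 0 0 0 -1" --pt "0 0 -1 0 0 0 -1" --pt "0 0 -1.5 0 0 0 -1" --pt "0 0 -2 0 0 0 -1" --pt "0 0 -2.5 0 0 0 -1" --pt "0 0 -3 0 0 0 -1" --pt "0 0 -3.3 0 0 0 -1" --pt "0 0 -3.5 0 0 0 -1" --pt "0 0 -3.5 0 0 0 -1" --pt "0 0 -3.5 0 0 0 -1"

```text
time_s: 13.93
ee_pos: [0.6242, 0.1903, 0.1711]
tool_rot: [0.522, 0.853, 0.001, -0.001]
wrist_force: [-0.8, -2.8, 6.7]
opening: 0.0145
finger_force: 108.9
```

```bash
cat >> h.py <<'E'
def look():
    for nm in('wrist','scene'):
        s=snap(nm);J=jar(cloud(s));hsv=cv2.cvtColor(s['color'],cv2.COLOR_RGB2HSV)
        g=(hsv[...,1]<60)&(hsv[...,2]>90)
        for lab,m in dict(hook=(abs(J[...,0]-85)<7)&(abs(J[...,1])<4.5)&(J[...,2]>168)&(J[...,2]<180),
          side=(J[...,0]>62)&(J[...,0]<100)&(abs(abs(J[...,1])-16)<2.5)&(J[...,2]>155)&(J[...,2]<180),
          lid=(abs(J[...,0])<40)&(abs(J[...,1]-35)<12)&(J[...,2]>140)&(J[...,2]<165)&g).items():
            q=J[m]
            if len(q)>5: print(nm,lab,len(q),np.median(q,0).round(1))
        m=(abs(J[...,2]-166)<6)&(J[...,0]>100)&(abs(J[...,1])<25)&g
        if m.sum()>9: print(nm,'bar end x',J[m][:,0].max().round(1))
E
python3 - <<'E'
from h import *
rep();look()
E
```

```text
t 13.93 TCPjar [ 10.2   0.6 171.1] barx [1.    0.001 0.003] tilt 0.2 F jar [-2.1  2.   6.7] tq [-0.62  0.1  -0.  ] fing 108.9
rimtop [-82.8   0.5 163.8] rimbot [-82.8   0.5 158.8] rimouterbot [-91.8   0.5 158.8] bridgebot [-49.8   0.5 158.9] bigeye far [105.2   0.6 159.4]
wrist hook 882 [ 85.2   0.  173.8]
wrist side 2233 [ 82.3  13.6 165.1]
wrist lid 4528 [ 13.8  36.1 150.9]
wrist bar end x 113.3
scene hook 17 [ 84.8   0.8 173.3]
scene side 37 [ 85.6  15.7 164.5]
scene lid 273 [ -1.7  35.  150.5]
scene bar end x 112.8
```

Call:
carry_out --pt "0.9 -1.8 0 0 0 0 -1" --pt "1.8 -3.6 0 0 0 0 -1" --pt "2.7 -5.3 0 0 0 0 -1" --pt "3.6 -7.1 0 0 0 0 -1" --pt "4.5 -8.9 0 0 0 0 -1" --pt "5.5 -10.7 0 0 0 0 -1" --pt "6.4 -12.5 0 0 0 0 -1" --pt "7.3 -14.2 0 0 0 0 -1" --pt "8.2 -16 0 0 0 0 -1" --pt "8.2 -16 0 0 0 0 -1"

```text
time_s: 14.87
ee_pos: [0.6323, 0.1764, 0.1713]
tool_rot: [0.521, 0.853, 0.002, -0.002]
wrist_force: [-1.2, 3.9, 6.1]
opening: 0.0149
finger_force: 109.0
```

```bash
python3 - <<'E'
from h import *
rep();look()
E
```

```text
t 14.87 TCPjar [ -5.9  -0.3 171.3] barx [1.    0.002 0.005] tilt 0.3 F jar [ 4.  -0.7  6.1] tq [ 0.43  0.25 -0.05] fing 109.0
rimtop [-98.8  -0.5 163.8] rimbot [-98.8  -0.5 158.8] rimouterbot [-107.8   -0.6  158.8] bridgebot [-65.8  -0.5 159. ] bigeye far [ 89.2  -0.2 159.8]
wrist hook 976 [ 85.6   0.  173.9]
wrist side 2327 [ 80.8  13.5 165.8]
wrist lid 6032 [  7.3  35.4 151.2]
scene hook 19 [ 85.6  -0.5 172.6]
scene side 47 [ 82.   14.5 164.5]
scene lid 266 [ -2.9  35.1 150.7]
```

Call:
carry_out --pt "0.4 -0.8 0 0 0 0 -1" --pt "0.8 -1.6 0 0 0 0 -1" --pt "1.2 -2.4 0 0 0 0 -1" --pt "1.6 -3.2 0 0 0 0 -1" --pt "2 -4 0 0 0 0 -1" --pt "2.3 -4.5 0 0 0 0 -1" --pt "2.5 -4.9 0 0 0 0 -1" --pt "2.7 -5.3 0 0 0 0 -1" --pt "2.7 -5.3 0 0 0 0 -1" --pt "2.7 -5.3 0 0 0 0 -1"

```text
time_s: 15.8
ee_pos: [0.6347, 0.1716, 0.1713]
tool_rot: [0.521, 0.853, 0.002, -0.002]
wrist_force: [-1.7, 3.4, 7.4]
opening: 0.0146
finger_force: 109.0
```

```bash
python3 - <<'E'
from h import *
rep()
E
```

```text
t 15.8 TCPjar [-11.3  -0.3 171.3] barx [1.    0.002 0.006] tilt 0.3 F jar [ 3.8 -0.1  7.4] tq [ 0.74  0.36 -0.03] fing 109.0
rimtop [-104.3   -0.6  163.8] rimbot [-104.3   -0.6  158.8] rimouterbot [-113.3   -0.6  158.8] bridgebot [-71.3  -0.5 159. ] bigeye far [ 8.370e+01 -1.000e-01  1.598e+02]
```

Call:
carry_out --pt "0.2 -0.4 0 0 0 0 -1" --pt "0.4 -0.8 0 0 0 0 -1" --pt "0.6 -1.2 0 0 0 0 -1" --pt "0.8 -1.6 0 0 0 0 -1" --pt "1 -2 0 0 0 0 -1" --pt "1.1 -2.2 0 0 0 0 -1" --pt "1.3 -2.5 0 0 0 0 -1" --pt "1.4 -2.7 0 0 0 0 -1" --pt "1.4 -2.7 0 0 0 0 -1" --pt "1.4 -2.7 0 0 0 0 -1"

```text
time_s: 16.63
ee_pos: [0.6353, 0.1705, 0.1713]
tool_rot: [0.521, 0.854, 0.003, -0.003]
wrist_force: [-4.2, 7.1, 6.7]
opening: 0.0145
finger_force: 109.2
```

```bash
python3 - <<'E'
from h import *
rep();look()
E
```

```text
t 16.63 TCPjar [-12.5  -0.4 171.3] barx [1.    0.004 0.008] tilt 0.4 F jar [8.3 0.5 6.7] tq [ 1.61  0.97 -0.03] fing 109.2
rimtop [-105.4   -0.7  163.6] rimbot [-105.4   -0.7  158.6] rimouterbot [-114.4   -0.7  158.6] bridgebot [-72.4  -0.6 158.9] bigeye far [ 82.6  -0.  160.1]
wrist hook 1020 [ 85.3  -0.2 173.9]
wrist side 1997 [ 77.3  13.5 166.3]
wrist lid 6443 [  5.6  34.8 151.3]
scene hook 16 [ 85.5  -0.4 173.6]
scene side 43 [ 76.1  15.  164.6]
scene lid 258 [ -5.   35.7 150.8]
```

Call:
carry_out --pt "-0.3 0.6 0 0 0 0 -1" --pt "-0.6 1.2 0.3 0 0 0 -1" --pt "-0.6 1.2 0.8 0 0 0 -1" --pt "-0.6 1.2 1.2 0 0 0 -1" --pt "-0.6 1.2 1.6 0 0 0 -1" --pt "-0.6 1.2 2 0 0 0 -1" --pt "-0.6 1.2 2.4 0 0 0 -1" --pt "-0.6 1.2 2.7 0 0 0 -1" --pt "-0.6 1.2 2.9 0 0 0 -1" --pt "-0.6 1.2 2.9 0 0 0 -1"

```text
time_s: 17.57
ee_pos: [0.6352, 0.1707, 0.1732]
tool_rot: [0.521, 0.854, 0.002, -0.002]
wrist_force: [-0.2, 7.7, -1.3]
opening: 0.0142
finger_force: 107.8
```

```bash
python3 - <<'E'
from h import *
rep();look()
E
```

```text
t 17.57 TCPjar [-12.3  -0.3 173.2] barx [1.    0.003 0.007] tilt 0.4 F jar [ 6.9 -3.3 -1.3] tq [ 1.52  0.07 -0.09] fing 107.8
rimtop [-105.3   -0.6  165.6] rimbot [-105.3   -0.6  160.6] rimouterbot [-114.3   -0.6  160.5] bridgebot [-72.3  -0.5 160.8] bigeye far [ 82.7  -0.  161.8]
wrist hook 1003 [ 85.3  -0.2 174. ]
wrist side 1972 [ 77.2  13.5 167.7]
wrist lid 6387 [  5.6  34.8 153.1]
scene hook 19 [ 85.   -0.4 173.2]
scene side 47 [ 76.7  14.8 166.5]
scene lid 260 [ -3.4  35.6 152.3]
```

Call:
carry_out --pt "-0.3 0.5 0 0 0 0 -0.8" --pt "-0.3 0.5 0 0 0 0 -0.3" --pt "-0.3 0.5 0 0 0 0 0.2" --pt "-0.3 0.5 0 0 0 0 0.4" --pt "-0.3 0.5 0 0 0 0 0.4" --pt "-0.3 0.5 0 0 0 0 0.4" --pt "-0.3 0.5 0 0 0 0 0.4" --pt "-0.3 0.5 2 0 0 0 0.4" --pt "-0.3 0.5 6 0 0 0 0.4" --pt "-0.3 0.5 12 0 0 0 0.4"

```text
time_s: 18.5
ee_pos: [0.6353, 0.1679, 0.1857]
tool_rot: [0.522, 0.853, 0.0, -0.002]
wrist_force: [0.1, 1.3, 0.3]
opening: 0.0597
finger_force: 0.0
```

Call:
carry_out --pt "0 0 10 0 0 0 0.4" --pt "0 0 25 0 0 0 0.4" --pt "0 0 45 0 0 0 0.4" --pt "0 0 65 0 0 0 0.4" --pt "0 0 85 0 0 0 0.4" --pt "0 0 105 0 0 0 0.4" --pt "0 -15 125 0 0 0 0.4" --pt "0 -40 135 0 0 0 0.4" --pt "0 -65 140 0 0 0 0.4" --pt "0 -80 140 0 0 0 0.4"

```text
time_s: 19.33
ee_pos: [0.6361, 0.0854, 0.3282]
tool_rot: [0.523, 0.853, 0.001, 0.0]
wrist_force: [0.3, -0.9, -0.0]
opening: 0.0597
finger_force: 0.0
```

```bash
python3 - <<'E'
from h import *
rep()
for nm in('scene','wrist','top'):
    s=snap(nm,'f_%s.png'%nm);P=cloud(s);J=jar(P);hsv=cv2.cvtColor(s['color'],cv2.COLOR_RGB2HSV)
    g=(hsv[...,1]<60)&(hsv[...,2]>90)
    for lab,m in dict(hook=(abs(J[...,0]-85)<7)&(abs(J[...,1])<4.5)&(J[...,2]>169)&(J[...,2]<180),
      stud=(abs(J[...,0]+78)<15)&(abs(J[...,1])<4.5)&(J[...,2]>169)&(J[...,2]<180),
      side=(J[...,0]>50)&(J[...,0]<90)&(abs(abs(J[...,1])-16)<2.5)&(J[...,2]>155)&(J[...,2]<180),
      sside=(J[...,0]<-50)&(J[...,0]>-105)&(abs(abs(J[...,1])-16)<2.5)&(J[...,2]>155)&(J[...,2]<180),
      lid=(abs(J[...,0])<40)&(abs(J[...,1]-35)<12)&(J[...,2]>140)&(J[...,2]<165)&g,
      handle=(abs(J[...,0])<50)&(abs(J[...,1])<15)&(J[...,2]>200)&(J[...,2]<215)&(hsv[...,2]<90)).items():
        q=J[m]
        if len(q)>5: print(nm,lab,len(q),np.median(q,0).round(1),np.percentile(q[:,0],[1,99]).round(1))
a=cv2.imread('pics/f_top.png')[140:260,130:290];b=cv2.imread('pics/f_scene.png')[60:210,190:350]
w=np.hstack([cv2.resize(a,(400,300),interpolation=2),cv2.resize(b,(400,375),interpolation=2)[:300]]);cv2.imwrite('pics/f_c.png',w)
E
```

```text
t 19.33 TCPjar [-88.7  37.6 328.2] barx [ 1.    -0.001  0.001] tilt 0.0 F jar [-1.   0.1 -0. ] tq [-0.03 -0.01  0.03] fing 0.0
rimtop [-181.7   37.7  321.1] rimbot [-181.7   37.7  316.1] rimouterbot [-190.7   37.7  316.1] bridgebot [-148.7   37.7  316.1] bigeye far [  6.3  37.5 316.3]
scene hook 18 [ 84.3   0.2 173.2] [78.8 91.1]
scene stud 37 [-7.900e+01  1.000e-01  1.735e+02] [-91.6 -64.2]
scene side 66 [ 69.6  13.9 166.9] [50.6 89.3]
scene sside 87 [-79.7  13.9 167.1] [-104.2  -50.9]
scene lid 256 [ -1.5  35.7 152.9] [-38.3  38.7]
scene handle 29 [-37.2   2.3 206. ] [-41.9 -12.3]
wrist stud 348 [-77.9  -0.  173.7] [-92.6 -63.1]
wrist side 117 [ 53.1  13.8 167.6] [50.2 56.1]
wrist sside 699 [-76.3  13.6 167.7] [-104.7  -50.2]
wrist lid 2633 [  2.3  34.7 153.7] [-39.   39.1]
wrist handle 1900 [-10.6   0.4 207.5] [-40.4  16.6]
top hook 33 [ 85.4   0.4 173.8] [78.1 91.7]
top side 96 [ 69.9 -14.2 167.2] [50.5 89. ]
top lid 151 [ 25.5  34.3 154. ] [11.9 39.5]
top handle 58 [ 10.   -0.4 207.8] [ 2.7 17. ]
```

View pics/f_c.png

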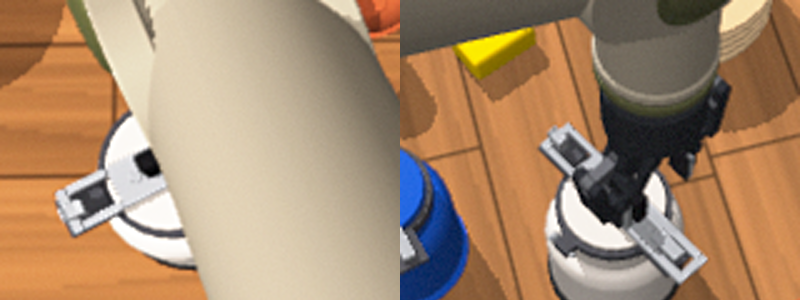

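```bash
python3 -c "
from workcell import bot
print(bot.finish_job())"
```

```text
the job is handed in; nothing more can be done
None
```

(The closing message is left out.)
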